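# Walk the tube block round to the scanner rail

## Task

Without gripping or lifting it, push the heavy aluminium tube block with the fingertips, corner by corner, until one of its long sides (either one) faces the scanner's stop rail; keep it off the rail until it is nearly square to it. Then push it up until that long side lies flush along the rail, with neither end of the block sticking out past the rail's ends, and leave it there. Leave everything else on the bench where it stands.

Things in the scene. Friction and masses are not known exactly. Their poses are not given: they have to be found in the camera images.
- block: The heavy block: a solid plain aluminium tube block, 120 long (its own x axis) x 90 wide (its own y axis) x 32 high, about 0.8 kg (0.65 to 0.95), lying flat and loose on the bench; 24 dark tube wells in the top (6 along x, 4 along y), some holding tubes with flat white caps that rise 4 above the top. Both long sides are alike. Origin: centre of the underside. It slides with dry friction on the bench (a push of roughly 4 to 12 N moves it) and stops where it is left.
- rail: The scanner's stop rail, fixed to the bench: a straight upright steel strip 240 long (its own y axis), 30 high, 14 thick, with a narrow dark window let into its front face; behind it (its own +x) the scanner's white housing, 200 x 110 x 28 high. Origin: at bench height, at the middle of the rail's front face. The front face is the plane x = 0 of this frame and looks along its own -x, towards the block.
- vial: Bystander: small clear capped vial, 28 across, 50 high, standing on the bench. Origin: centre of its underside.
- jar: Bystander: small amber capped jar, 44 across, 60 high, standing on the bench. Origin: centre of its underside.
- bottle: Bystander: amber reagent bottle, 68 across, 150 high, standing on the bench. Origin: centre of its underside.
- beaker: Bystander: glass beaker, 66 across, 80 high, standing on the bench. Origin: centre of its underside.
- pipette: Bystander: hand pipette lying down, about 240 long (its own x runs along it, the tip to +x), 24 high, lying on the bench. Origin: on the bench beneath the middle of its length.
- timer: Bystander: flat white bench timer, 60 x 70 x 22 high, lying on the bench. Origin: centre of its underside.
Things that resemble listed ones, but are neither listed nor needed, are in the scene too. Leave any orange, purple or red look-alike of the block alone.

How it is judged:
On the way:
1. a long side of the block faces the rail (within about 15 degrees), the block still clear of the rail (angle between the x axis of block and the y axis of rail, either way round below 0.26 rad and contact force between block and rail below 0.1 N).
At the end, for the whole second after the job is handed in: A long side of the block lies along the rail: parallel within 0.04 rad, gap at most 4 mm at the middle, the block's middle within 62 mm of the rail's middle (neither end past the rail's ends), flat on the bench and at rest (angle between the x axis of block and the y axis of rail, either way round below 0.04 rad and x of block in the frame of rail between -0.049 and -0.042 m and y of block in the frame of rail between -0.062 and 0.062 m and height (world z) of block below 0.005 m and angle between block's own z axis and vertical below 0.05 rad and linear speed of block below 0.01 m/s); the robot touches nothing.
It fails at once if the block is lifted off the bench or tipped (height (world z) of block above 0.01 m or angle between block's own z axis and vertical above 0.12 rad).
It fails at once if the block touches the rail while more than about 17 degrees off square (contact force between block and rail above 0.5 N and angle between the x axis of block and the y axis of rail, either way round above 0.3 rad).
It fails at once if a bystander is moved by more than 15 mm (distance of any of vial, jar, bottle, beaker, pipette, timer from where it was at the start of the episode above 0.015 m).
It fails at once if a bystander is tipped over (angle between any of vial, jar, bottle, beaker, pipette, timer's own z axis and vertical above 0.5 rad).
It also fails if it takes over 67 s, if anything falls off the work surface, if the arm or the gripper's body presses on something with over 40 N, if the wrist force passes 120 N, or if a joint passes its speed limit or range.

## Robot

A 6-joint arm with a two-finger parallel gripper is mounted at the origin on the work surface. World frame = base frame: x ahead of the robot, y to its left, z up, the work surface at z = 0. Lengths are in m, angles in rad, forces in N, time in s.
With the tool pointing down it reaches from about 0.425 to 0.925 m from the base axis. Payload 12.5 kg.
Tool frame: the origin (TCP) lies at the very end of the fingers, on their centre line; the grasp point (between the pads) lies 19 mm behind it; z points along the fingers, y is the line along which they close (so a half turn about z gives the same grasp; the last joint's range is limited). The gripper opens to 85 mm and grips with 20 to 120 N. Pads are 22 mm wide; open, the fingers measure 114 mm over their backs; the gripper's body (76 mm by 85 mm) begins 54 mm behind the grasp point. The pads swing forward as they close: fully open they stand 13 mm farther back than shut.
Start: joints at [-1.425, 0.491, 1.559, -0, 1.092, -0.106], TCP at [0.156, -0.605, 0.231] pointing down, gripper open.
Joint ranges: [-3.1, 3.1], [-0.84, 2.19], [0.05, 2.79], [-1.13, 4.28], [0.06, 2.93], [-2.69, 2.69]. Speed limits (rad/s): [2.22, 2.22, 2.79, 3.14, 3.14, 3.14].

## Interface

Orientations are given as a unit quaternion [w, x, y, z].
In Python, from rig import * gives the robot as it stands. The module is installed in compiled form; this text tells all that it offers.
- The arm moves only by the tool drive_tool, never from a script. Its arguments are lists of equal length, an entry for each row: "xyz": the shift along the tool's x, y, z normalised to -1 to 1, where 1 is 0.25 m, a list of three; "twist": the turn, a rotation vector about the tool's x, y, z normalised to -1 to 1, where 1 is 30 degrees, a list of three; "claw": the gripper's target within -1 to 1 (fully open at 1, half-way at 0, shut at -1). A call has 1 to 8 rows; each row shifts and turns the commanded pose from where the row before left it, along the tool's axes as they then stand; what a row does not reach is not made up. A row lasts 1/8 s, in which the tool goes at most 62.5 mm and 10.7 degrees, less where a joint would pass 70% of its speed; a pose out of reach is approached as far as the arm can. A call with a number of a shift or a turn outside -1 to 1 is refused whole. A call with a gripper value outside its range is refused whole. The fingers move at their own pace and stop on an object; "force" is the grip in N (left out, the last holds). Time passes only in rows, so rows that do not move let the fingers close. It gives the time, the measured TCP pose, the force, the opening and the grip force at its end, in the units of the state.
- sense(): the state, without advancing time (a new reading comes with each control period).
- read_camera(name): name is "scene" or "side" or "wrist"; returns the picture (420x560x3 uint8, red, green, blue); there is no depth.
- camera_info(name): a dict with "fx", "fy", "cx", "cy" (pixels), "R" (3x3) and "t" (3): a world point X has camera coordinates R X + t. Camera axes: x right, y down, z forward; pixel columns grow to the right and rows downward; lengths in m; the calibration is good to about 2 mm. A picture is of the moment at which its call begins: read the wrist's pose just before it. camera_info takes no time and is no camera call; for the wrist camera it gives the pose at the moment of the call.
- hand_in(): hands the job in; it is judged then, once.
The state is a dict: "t": time; "joints": joint angles; "joint_velocities": joint speeds; "effort": joint torques, N m; "tcp_pos": TCP position; "tcp_rot": TCP orientation; "wrist_force": force on the tool from outside, world axes, zero at the start; "moment": the same for the moment, N m; "finger_gap": finger opening in m; "grip_force": force on a finger pad.
Only numpy, scipy, OpenCV 4.12 (cv2) and the standard library are available. Lean on these libraries where they do the work, as an engineer would, in place of code of your own. Each camera call takes 0.05 s, during which the arm holds its last target. There are 200 camera calls.

## Working session

There is one attempt and no reset: what is moved stays moved. The work goes in short steps, Python scripts to look and compute and a tool call to move; the robot and the scene stay as the last step left them, time stands still between calls to the robot, and variables do not carry over. Pictures are saved under pics/ and viewed, at most 10 in all, crops included, and the job is handed in when it is done.

Besides the shell and the picture viewer there is one more tool, called after "Request:" by a JSON object that holds its "op" and its "data", one argument or row to a line. drive_tool: Moves the arm, as the interface text tells. Its arguments: {"type":"object","properties":{"xyz":{"type":"array"},"twist":{"type":"array"},"claw":{"type":"array"},"force":{"type":"number"}},"required":["xyz","twist","claw"]}

```bash
mkdir -p pics; cat > h.py <<'E'
from rig import *
import numpy as np, cv2
def shot(n,f):
    im=read_camera(n); cv2.imwrite('pics/'+f,im[:,:,::-1]); return im
def ray(n,px,z,ci=None):
    c=ci or camera_info(n); R=np.array(c['R']);t=np.array(c['t'])
    o=-R.T@t; out=[]
    for u,v in px:
        d=R.T@np.array([(u-c['cx'])/c['fx'],(v-c['cy'])/c['fy'],1])
        out.append(o+d*(z-o[2])/d[2])
    return np.array(out)
E
python3 - <<'E'
from h import *
a=shot('scene','a.png');b=shot('side','b.png')
for n in('scene','side'):
    c=camera_info(n);print(n,c['fx'],-np.array(c['R']).T@np.array(c['t']))
print(sense())
E
```

```text
scene 461.8588458232612 [ 1.52687801 -0.15318389  1.00848439]
side 401.61729842447727 [0.16546952 0.55155086 0.83588652]
{'t': 0.1, 'joints': array([-1.42457140e+00,  4.91488000e-01,  1.55937743e+00,  2.87528960e-05,
        1.09170027e+00, -1.05610503e-01]), 'joint_velocities': array([ 0.00181121, -0.00090813, -0.00141554, -0.00147483,  0.00033381,
       -0.00051233]), 'effort': array([ 4.70669489e-03, -6.19444513e+01, -2.62025356e+01,  3.06864524e-05,
        2.91261465e-03,  1.25818920e-05]), 'tcp_pos': array([ 0.15573244, -0.60508803,  0.230797  ]), 'tcp_rot': array([-4.86685661e-04,  9.92083549e-01,  1.25578638e-01,  2.87265006e-06]), 'wrist_force': array([-0.50692432, -0.02877237, -0.1961802 ]), 'moment': array([-0.05605397, -0.00043514,  0.02234691]), 'grip_force': 0.0, 'finger_gap': 0.08551046894698933}
```

View pics/a.png

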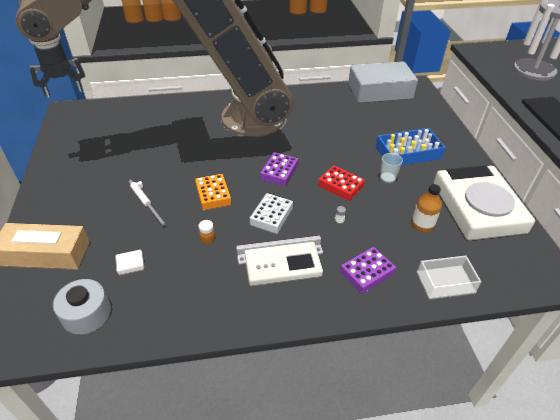

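View pics/b.png

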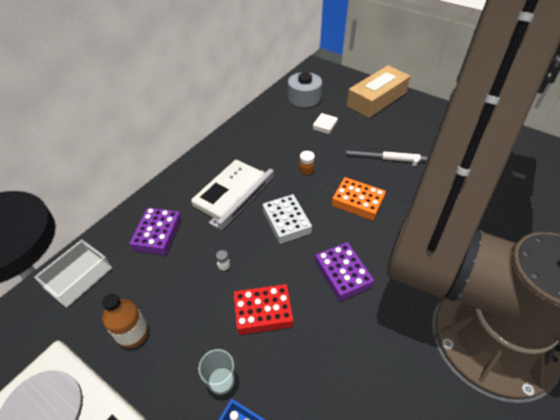

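The scene view shows the silver block at about (271,212) and the rail's front from (238,247) to (322,240). The jar is at (207,232), the vial at (340,215), with orange and purple look-alikes nearby. In the side view the block is at (287,217) and the rail runs (213,222)–(272,173). I'll enlarge both.

```bash
python3 - <<'E'
from h import *
a=cv2.imread('pics/a.png')[170:290,225:335];b=cv2.imread('pics/b.png')[160:250,205:325]
cv2.imwrite('pics/c.png',cv2.resize(a,None,fx=5,fy=5,interpolation=cv2.INTER_CUBIC))
cv2.imwrite('pics/d.png',cv2.resize(b,None,fx=6,fy=6,interpolation=cv2.INTER_CUBIC))
E
```

```text
(no output)
```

View pics/c.png

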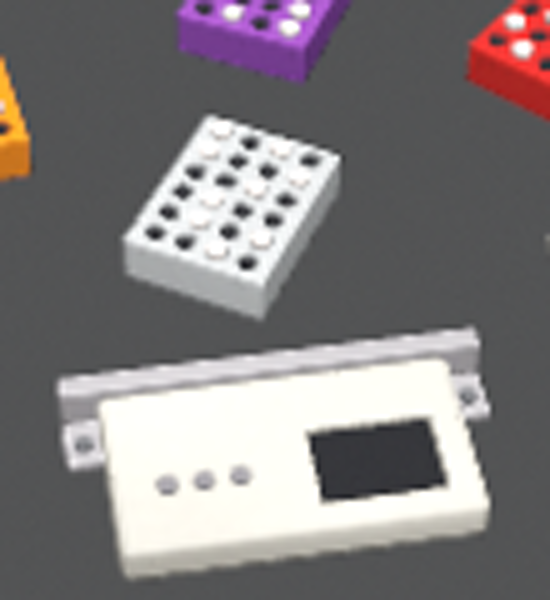

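View pics/d.png

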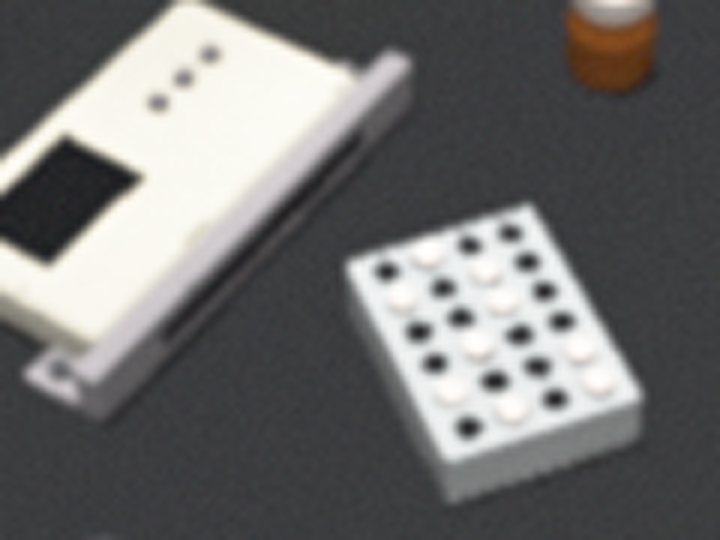

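The crops show the block's top corners at c:(210,115),(340,155),(263,288),(125,240) and d:(347,262),(532,203),(643,395),(450,462). The rail's top front edge is c:(58,380)–(475,329) and d:(95,386)–(411,70).

```bash
python3 - <<'E'
from h import *
C=lambda L:[(225+(x+.5)/5-.5,170+(y+.5)/5-.5) for x,y in L]
D=lambda L:[(205+(x+.5)/6-.5,160+(y+.5)/6-.5) for x,y in L]
np.set_printoptions(precision=4,suppress=True)
for n,f,bl,ra in(('scene',C,[(210,115),(340,155),(263,288),(125,240)],[(58,380),(475,329)]),('side',D,[(347,262),(532,203),(643,395),(450,462)],[(95,386),(411,70)])):
    p=ray(n,f(bl),.032)[:,:2];r=ray(n,f(ra),.03)[:,:2]
    print(n,p.tolist(),'c',p.mean(0),'len',[np.linalg.norm(p[i]-p[i-1]) for i in range(4)])
    print('ang',[np.degrees(np.arctan2(*(p[i]-p[i-1])[::-1])) for i in range(4)])
    print('rail',r,r.mean(0),np.linalg.norm(r[0]-r[1]),np.degrees(np.arctan2(*(r[1]-r[0])[::-1])))
print('scene bystanders base',ray('scene',[(207,241),(340,221),(273,182),(213,205),(153,212),(389,178)],0)[:,:2])
print('side jar,vial,purple,orange', ray('side',[(307,172),(223,268)],0)[:,:2], ray('side',[(345,270),(360,197)],.03)[:,:2])
E
```

```text
scene [[0.471674961297321, -0.010921241969459317], [0.519108824196882, 0.063037135607209], [0.6228811859258665, -0.0011164260173014418], [0.572598948807852, -0.07580400086736754]] c [ 0.5466 -0.0062] len [np.float64(0.11998093038991615), np.float64(0.08786246618065864), np.float64(0.12200156772730861), np.float64(0.09003631048958226)]
ang [np.float64(147.26354749118994), np.float64(57.325556451826984), np.float64(-31.724950905332896), np.float64(-123.94979220359421)]
rail [[ 0.674  -0.125 ]
 [ 0.6704  0.1142]] [ 0.6722 -0.0054] 0.23925050006783802 90.86117728102509
side [[0.6211738713368903, -0.0027936988258698836], [0.5732212962473417, -0.07964215748556891], [0.4722032273519164, -0.013633335352107756], [0.5192350281794553, 0.062164500334570216]] c [ 0.5465 -0.0085] len [np.float64(0.12087636403550334), np.float64(0.09058220054784637), np.float64(0.12067234497931917), np.float64(0.08920371171574602)]
ang [np.float64(-32.506393830411355), np.float64(-121.96370006242881), np.float64(146.8379619095228), np.float64(58.18081116965044)]
rail [[ 0.6688  0.1144]
 [ 0.671  -0.121 ]] [ 0.6699 -0.0033] 0.23540328705353178 -89.46515660646553
scene bystanders base [[ 0.6179 -0.2063]
 [ 0.5955  0.1967]
 [ 0.3888  0.0219]
 [ 0.4698 -0.1804]
 [ 0.4743 -0.3647]
 [ 0.4244  0.4095]]
side jar,vial,purple,orange [[ 0.6044 -0.2008]
 [ 0.5919  0.1998]] [[ 0.3385  0.0536]
 [ 0.4178 -0.1729]]
```

Block centre is (0.5465,-0.007) with its long axis at -32.5°, and the rail face is at x≈0.671 with its middle at y≈-0.004. Plan: turn it about 57° clockwise by pushing on the robot-side long face near corner A, then push it square in +x. First I'll shut the claw and approach.

Request:
{"op": "drive_tool", "data": {
  "xyz": [
    [0.18, -0.19, 0],
    [0.18, -0.19, 0],
    [0.18, -0.19, 0],
    [0.18, -0.19, 0],
    [0.18, -0.19, 0],
    [0.18, -0.19, 0],
    [0.18, -0.19, 0],
    [0.18, -0.19, 0]
  ],
  "twist": [
    [0, 0, 0],
    [0, 0, 0],
    [0, 0, 0],
    [0, 0, 0],
    [0, 0, 0],
    [0, 0, 0],
    [0, 0, 0],
    [0, 0, 0]
  ],
  "claw": [-1, -1, -1, -1, -1, -1, -1, -1]
}}

```text
t: 1.1
tcp_pos: [0.399, -0.1663, 0.2313]
tcp_rot: [0.0, 0.992, 0.125, 0.0]
wrist_force: [0.1, -0.2, -0.5]
finger_gap: -0.0004
grip_force: 0.0
```

Request:
{"op": "drive_tool", "data": {
  "xyz": [
    [0.15, -0.15, 0],
    [0.14, -0.15, 0],
    [0, 0, 0],
    [0, 0, 0],
    [0, 0, 0],
    [0, 0, 0],
    [0, 0, 0],
    [0, 0, 0]
  ],
  "twist": [
    [0, 0, 0],
    [0, 0, 0],
    [0, 0, -0.29],
    [0, 0, -0.29],
    [0, 0, -0.29],
    [0, 0, -0.29],
    [0, 0, -0.28],
    [0, 0, 0]
  ],
  "claw": [-1, -1, -1, -1, -1, -1, -1, -1]
}}

```text
t: 2.1
tcp_pos: [0.4498, -0.0773, 0.2311]
tcp_rot: [-0.0, 0.876, 0.482, -0.0]
wrist_force: [-0.4, -0.1, -0.2]
finger_gap: -0.0001
grip_force: 0.0
```

Request:
{"op": "drive_tool", "data": {
  "xyz": [
    [0, 0, 0.2],
    [0, 0, 0.2],
    [0, 0, 0.2],
    [0, 0, 0.15],
    [0, 0, 0.08],
    [0, 0, 0.04],
    [0, 0, 0],
    [0, 0, 0]
  ],
  "twist": [
    [0, 0, 0],
    [0, 0, 0],
    [0, 0, 0],
    [0, 0, 0],
    [0, 0, 0],
    [0, 0, 0],
    [0, 0, 0],
    [0, 0, 0]
  ],
  "claw": [-1, -1, -1, -1, -1, -1, -1, -1]
}}

```text
t: 3.1
tcp_pos: [0.4502, -0.0775, 0.0145]
tcp_rot: [0.0, 0.876, 0.482, 0.0]
wrist_force: [-0.7, -0.3, -0.3]
finger_gap: 0.0004
grip_force: 0.0
```

```bash
python3 - <<'E'
from h import *
b=shot('side','e0.png')[150:260,205:365];cv2.imwrite('pics/e.png',cv2.resize(b[:,:,::-1],None,fx=5,fy=5,interpolation=cv2.INTER_CUBIC))
E
```

```text
(no output)
```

View pics/e.png

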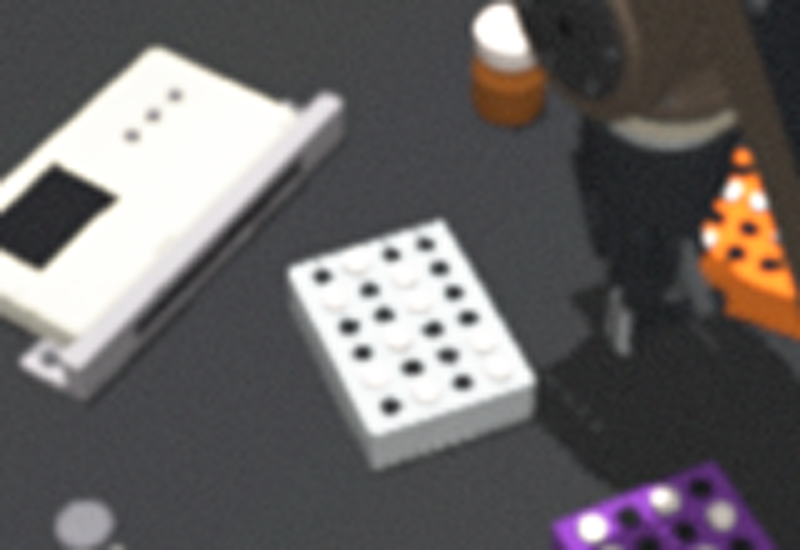

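The fingertips are down beside corner A's long face, and the block, at e:(415,330), has not moved. Next: close the gap, then begin the turning push.

Request:
{"op": "drive_tool", "data": {
  "xyz": [
    [0.06, 0, 0.01],
    [0.06, 0, 0.01],
    [0.04, 0, 0],
    [0.03, 0, 0],
    [0.01, 0, 0],
    [0.01, 0, 0],
    [0.01, 0, 0],
    [0.0, 0, 0]
  ],
  "twist": [
    [0, 0, 0],
    [0, 0, 0],
    [0, 0, 0],
    [0, 0, 0],
    [0, 0, 0],
    [0, 0, 0],
    [0, 0, 0],
    [0, 0, 0]
  ],
  "claw": [-1, -1, -1, -1, -1, -1, -1, -1]
}}

```text
t: 4.15
tcp_pos: [0.4793, -0.031, 0.0088]
tcp_rot: [0.0, 0.876, 0.482, -0.0]
wrist_force: [-0.1, -0.0, -0.8]
finger_gap: -0.0001
grip_force: 0.1
```

Request:
{"op": "drive_tool", "data": {
  "xyz": [
    [0.019, -0.0134, 0],
    [0.019, -0.0134, 0],
    [0.019, -0.0134, 0],
    [0.019, -0.0134, 0],
    [0.019, -0.0134, 0],
    [0.019, -0.0134, 0],
    [0, 0, 0],
    [0, 0, 0]
  ],
  "twist": [
    [0, 0, 0.115],
    [0, 0, 0.115],
    [0, 0, 0.115],
    [0, 0, 0.115],
    [0, 0, 0.115],
    [0, 0, 0.115],
    [0, 0, 0],
    [0, 0, 0]
  ],
  "claw": [-1, -1, -1, -1, -1, -1, -1, -1]
}}

```text
t: 5.15
tcp_pos: [0.4829, 0.0033, 0.0088]
tcp_rot: [0.0, 0.948, 0.317, 0.0]
wrist_force: [-0.6, -0.3, 0.3]
finger_gap: 0.0001
grip_force: 0.0
```

```bash
cat >> h.py <<'E'
from scipy.optimize import least_squares
def track(guess):
    """fit block pose (x,y,yaw) so that bright pixels of the side view fill its top face"""
    im=cv2.GaussianBlur(read_camera('side'),(0,0),.8).astype(float); c=camera_info('side')
    R=np.array(c['R']);t=np.array(c['t'])
    g=im.min(2)
    U,V=np.meshgrid(np.arange(560),np.arange(420))
    P=ray('side',np.c_[U.ravel(),V.ravel()][(abs(U-287)<90).ravel()&(abs(V-217)<80).ravel()],.032)[:,:2]
    val=g[(abs(V-217)<80)&(abs(U-287)<90)]
    top=(val>150).astype(float)
    from scipy.optimize import minimize
    def cost(q):
        ca,sa=np.cos(q[2]),np.sin(q[2]); d=P-q[:2]
        a=abs(d@[ca,sa])-.06; b=abs(d@[-sa,ca])-.045
        m=np.maximum(a,b); s=1/(1+np.exp(m/.0015))
        n=m<.012
        return ((s-np.where(m<-.004,1,top))[n]**2).sum()
    best=min((minimize(cost,np.array(guess)+[0,0,k],method='Nelder-Mead',options=dict(initial_simplex=np.array(guess)+[0,0,k]+np.array([[0,0,0],[.015,0,0],[0,.015,0],[0,0,.15]]))) for k in(-.15,0,.15)),key=lambda r:r.fun)
    return best.x,best.fun
E
python3 - <<'E'
from h import *
b=shot('side','f0.png')[150:260,205:365];cv2.imwrite('pics/f.png',cv2.resize(b[:,:,::-1],None,fx=5,fy=5,interpolation=cv2.INTER_CUBIC))
q,f=track([.56,0,np.radians(-55)]);print(q,np.degrees(q[2]),f)
E
```

```text
[ 0.55319462  0.00853276 -0.95981953] -54.993608050888625 70.42925662895445
```

View pics/f.png

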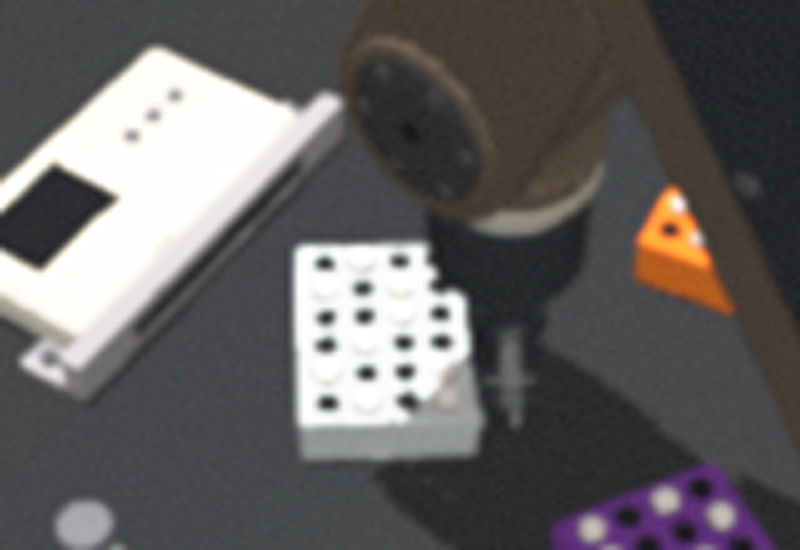

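The block has turned; its left top edge is f:(293,245)–(300,425) and its bottom top edge runs (300,425)–(481,413). Checking the tracker against those points.

```bash
cat >> h.py <<'E'
def F(L,n='side',x0=205,y0=150,s=5): return ray(n,[(x0+(x+.5)/s-.5,y0+(y+.5)/s-.5) for x,y in L],.032)[:,:2]
E
python3 - <<'E'
from h import *
p=F([(293,245),(300,425),(481,413)])
print(p,[np.linalg.norm(p[i+1]-p[i]) for i in(0,1)],[np.degrees(np.arctan2(*(p[i+1]-p[i])[::-1])) for i in(0,1)], (p[0]+p[2])/2)
E
```

```text
[[ 0.6295134  -0.01751955]
 [ 0.55369492  0.07848923]
 [ 0.48325102  0.02050338]] [np.float64(0.1223361269026221), np.float64(0.09123980676688)] [np.float64(128.2982775694425), np.float64(-140.54051561914787)] [0.55638221 0.00149191]
```

Request:
{"op": "drive_tool", "data": {
  "xyz": [
    [0.02, -0.0125, 0],
    [0.02, -0.0125, 0],
    [0.02, -0.0125, 0],
    [0.02, -0.0125, 0],
    [0.02, -0.0125, 0],
    [0.02, -0.0125, 0],
    [0.02, -0.0125, 0],
    [0.02, -0.0125, 0]
  ],
  "twist": [
    [0, 0, 0.115],
    [0, 0, 0.115],
    [0, 0, 0.115],
    [0, 0, 0.115],
    [0, 0, 0.115],
    [0, 0, 0.115],
    [0, 0, 0.115],
    [0, 0, 0.115]
  ],
  "claw": [-1, -1, -1, -1, -1, -1, -1, -1]
}}

```text
t: 6.25
tcp_pos: [0.5074, 0.0426, 0.0088]
tcp_rot: [-0.0, 0.997, 0.081, -0.001]
wrist_force: [-5.1, -1.6, 4.8]
finger_gap: 0.0001
grip_force: 2.4
```

```bash
python3 - <<'E'
from h import *
a=shot('scene','g1.png')[170:290,225:335];b=shot('side','g0.png')[150:260,205:325]
f=lambda x:cv2.resize(x[:,:,::-1],None,fx=5,fy=5,interpolation=cv2.INTER_CUBIC)
cv2.imwrite('pics/g.png',f(b))
E
```

```text
(no output)
```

View pics/g.png

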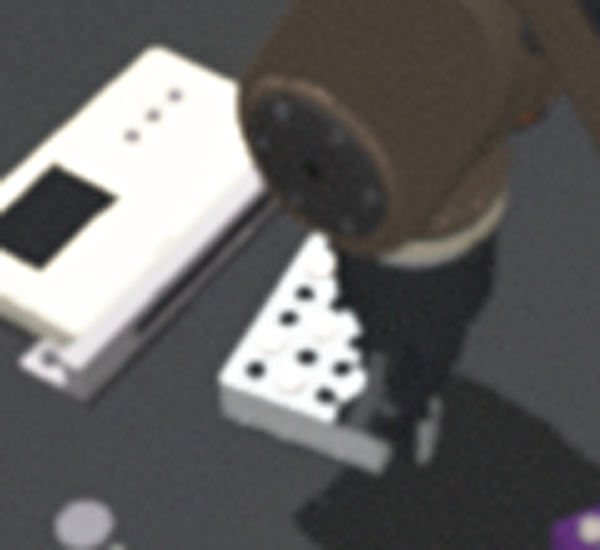

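The block is now nearly square. Corner B is at g:(220,382), corner A at about (388,448), and the rail-side long edge passes through (318,235).

```bash
python3 - <<'E'
from h import *
p=F([(318,235),(220,382),(388,448)])
print(p,[np.linalg.norm(p[i+1]-p[i]) for i in(0,1)],[np.degrees(np.arctan2(*(p[i+1]-p[i])[::-1])) for i in(0,1)])
r=F([(340,100),(88,368)]);print(r)
E
```

```text
[[ 0.62270265 -0.03115273]
 [ 0.6037018   0.07965824]
 [ 0.5092346   0.06509224]] [np.float64(0.11242820637727603), np.float64(0.09558357590431024)] [np.float64(99.72993257453011), np.float64(-171.23453513932182)]
[[ 0.67488873 -0.12407261]
 [ 0.66529349  0.11110867]]
```

Request:
{"op": "drive_tool", "data": {
  "xyz": [
    [0.0175, -0.0115, 0],
    [0.0175, -0.0115, 0],
    [0.0175, -0.0115, 0],
    [0, 0, 0],
    [-0.06, 0, 0],
    [-0.06, 0.08, 0],
    [0, 0.085, 0],
    [0, 0, 0]
  ],
  "twist": [
    [0, 0, 0.1],
    [0, 0, 0.1],
    [0, 0, 0.1],
    [0, 0, 0],
    [0, 0, 0],
    [0, 0, 0],
    [0, 0, 0],
    [0, 0, 0]
  ],
  "claw": [-1, -1, -1, -1, -1, -1, 0, 0]
}}

```text
t: 7.35
tcp_pos: [0.49, 0.0103, 0.0089]
tcp_rot: [0.0, 1.0, 0.002, 0.0]
wrist_force: [-0.5, -0.4, -0.3]
finger_gap: 0.0357
grip_force: 0.0
```

```bash
python3 - <<'E'
from h import *
b=shot('side','h0.png')[150:260,205:325];a=shot('scene','h1.png')[170:290,225:335]
f=lambda x:cv2.resize(x[:,:,::-1],None,fx=5,fy=5,interpolation=cv2.INTER_CUBIC)
print(sense()['finger_gap'])
cv2.imwrite('pics/h.png',f(b))
E
```

```text
0.04251904468160361
```

View pics/h.png

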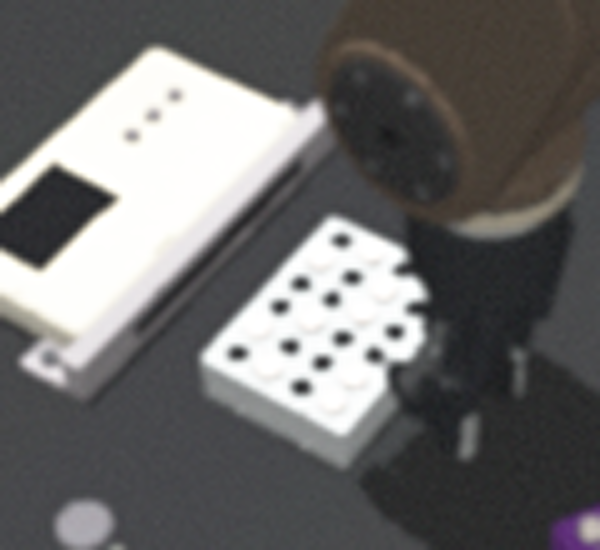

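The block is now close to square and clear of the rail, with its corners at h:(333,213), (203,360) and (346,433).

```bash
python3 - <<'E'
from h import *
p=F([(333,213),(203,360),(346,433)])
print(p,[np.linalg.norm(p[i+1]-p[i]) for i in(0,1)],[np.degrees(np.arctan2(*(p[i+1]-p[i])[::-1])) for i in(0,1)],(p[0]+p[2])/2)
E
```

```text
[[ 0.62560917 -0.0490869 ]
 [ 0.61984707  0.07324106]
 [ 0.53180248  0.0694169 ]] [np.float64(0.12246359771071512), np.float64(0.08812759766071453)] [np.float64(92.69684922189171), np.float64(-177.51295705581677)] [0.57870582 0.010165  ]
```

Request:
{"op": "drive_tool", "data": {
  "xyz": [
    [0, 0, -0.0],
    [0.03, 0, 0.016],
    [0.05, 0, 0],
    [0.04, 0, 0],
    [0.03, 0, 0],
    [0.03, 0, 0],
    [0.03, 0, 0],
    [0.03, 0, 0]
  ],
  "twist": [
    [0, 0, -0.017],
    [0, 0, 0],
    [0, 0, 0],
    [0, 0, 0],
    [0, 0, 0],
    [0, 0, 0],
    [0, 0, 0],
    [0, 0, 0]
  ],
  "claw": [0, 0, 0, 0, 0, 0, 0, 0]
}}

```text
t: 8.45
tcp_pos: [0.55, 0.0123, 0.0047]
tcp_rot: [-0.0, 1.0, 0.007, -0.001]
wrist_force: [-6.2, -0.1, 3.2]
finger_gap: 0.0427
grip_force: 2.9
```

Request:
{"op": "drive_tool", "data": {
  "xyz": [
    [0.02, 0, 0],
    [0.012, 0, 0],
    [0.008, 0, 0],
    [0.006, 0, 0]
  ],
  "twist": [
    [0, 0, 0],
    [0, 0, 0],
    [0, 0, 0],
    [0, 0, 0]
  ],
  "claw": [0, 0, 0, 0]
}}

```text
t: 8.95
tcp_pos: [0.5617, 0.0124, 0.0046]
tcp_rot: [-0.0, 1.0, 0.007, -0.001]
wrist_force: [-4.9, -0.3, 2.1]
finger_gap: 0.0428
grip_force: 2.7
```

Request:
{"op": "drive_tool", "data": {
  "xyz": [
    [0.006, 0, 0],
    [0.006, 0, 0],
    [0.006, 0, 0],
    [0.006, 0, 0]
  ],
  "twist": [
    [0, 0, 0],
    [0, 0, 0],
    [0, 0, 0],
    [0, 0, 0]
  ],
  "claw": [0, 0, 0, 0]
}}

```text
t: 9.45
tcp_pos: [0.5676, 0.0125, 0.0047]
tcp_rot: [-0.0, 1.0, 0.007, -0.001]
wrist_force: [-5.6, -0.1, 2.2]
finger_gap: 0.0423
grip_force: 2.7
```

Request:
{"op": "drive_tool", "data": {
  "xyz": [
    [0.005, 0, 0],
    [0.005, 0, 0]
  ],
  "twist": [
    [0, 0, 0],
    [0, 0, 0]
  ],
  "claw": [0, 0]
}}

```text
t: 9.7
tcp_pos: [0.5693, 0.0125, 0.0046]
tcp_rot: [-0.0, 1.0, 0.007, -0.002]
wrist_force: [-12.7, -1.6, 9.1]
finger_gap: 0.0427
grip_force: 6.3
```

Force is rising, so one edge has reached the rail. I'll press a little more.

Request:
{"op": "drive_tool", "data": {
  "xyz": [
    [0.004, 0, 0],
    [0.004, 0, 0]
  ],
  "twist": [
    [0, 0, 0],
    [0, 0, 0]
  ],
  "claw": [0, 0]
}}

```text
t: 9.95
tcp_pos: [0.5693, 0.0125, 0.0046]
tcp_rot: [-0.0, 1.0, 0.007, -0.004]
wrist_force: [-22.0, -4.1, 15.5]
finger_gap: 0.0426
grip_force: 10.8
```

Request:
{"op": "drive_tool", "data": {
  "xyz": [
    [0.004, 0, 0],
    [0, 0, 0]
  ],
  "twist": [
    [0, 0, 0],
    [0, 0, 0]
  ],
  "claw": [0, 0]
}}

```text
t: 10.2
tcp_pos: [0.5693, 0.0125, 0.0046]
tcp_rot: [-0.0, 1.0, 0.007, -0.005]
wrist_force: [-24.4, -4.1, 16.1]
finger_gap: 0.0425
grip_force: 11.9
```

Request:
{"op": "drive_tool", "data": {
  "xyz": [
    [-0.01, 0, 0],
    [-0.03, 0, 0],
    [-0.08, 0, 0],
    [-0.08, 0, -0.1],
    [0, 0, -0.2],
    [0, 0, -0.2],
    [0, 0.2, -0.1],
    [0, 0.2, 0]
  ],
  "twist": [
    [0, 0, 0],
    [0, 0, 0],
    [0, 0, 0],
    [0, 0, 0],
    [0, 0, 0],
    [0, 0, 0],
    [0, 0, 0],
    [0, 0, 0]
  ],
  "claw": [0, 0, 0, 0, 0, 0, 0, 0]
}}

```text
t: 11.2
tcp_pos: [0.5264, -0.0894, 0.1573]
tcp_rot: [0.001, 1.0, 0.008, 0.003]
wrist_force: [0.7, -0.6, -0.0]
finger_gap: 0.0426
grip_force: 0.0
```

```bash
python3 - <<'E'
from h import *
b=shot('side','i0.png')[150:260,205:325];a=shot('scene','i1.png')[170:290,225:335]
f=lambda x:cv2.resize(x[:,:,::-1],None,fx=5,fy=5,interpolation=cv2.INTER_CUBIC)
A,B=f(a)[:,:],f(b)
cv2.imwrite('pics/i.png',B)
cv2.imwrite('pics/j.png',A)
E
```

```text
(no output)
```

View pics/i.png

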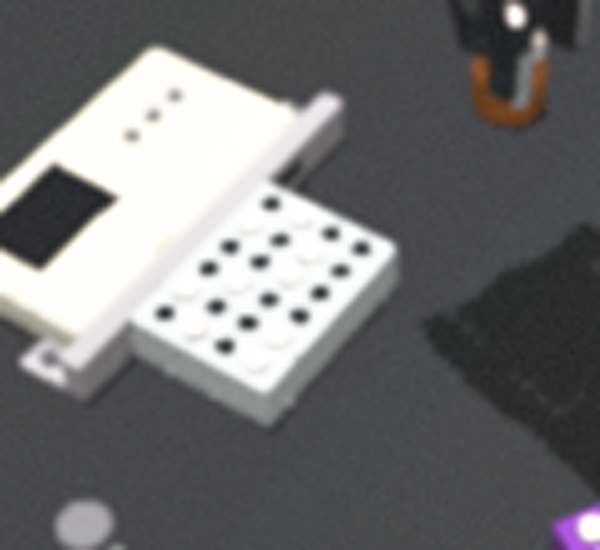

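The block now lies against the rail, well inside its ends, with outer corners at i:(398,248) and (270,393). A quick check on the numbers follows.

```bash
python3 - <<'E'
from h import *
p=F([(398,248),(270,393)]);q=F([(343,98),(88,368)])
c=camera_info('side')
for v in(p,q):print(v,np.degrees(np.arctan2(*(v[1]-v[0])[::-1])))
E
```

```text
[[ 0.58144636 -0.04800689]
 [ 0.57837109  0.07080007]] 91.48274507937933
[[ 0.67443463 -0.12641605]
 [ 0.66529349  0.11110867]] 92.20393958185589
```

View pics/j.png

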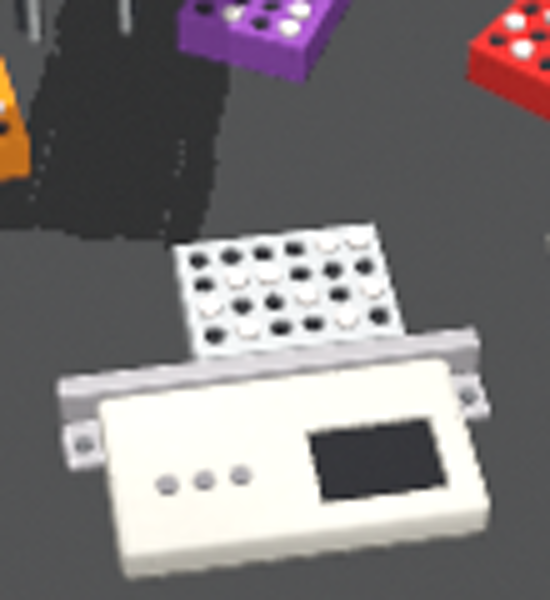

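The scene view agrees: the block's outer edge, j:(178,245)–(373,223), is parallel to the rail edge (58,380)–(475,329), and no gap is visible. Handing in.

```bash
python3 -c "
from rig import *
print(hand_in())"
```

```text
the job is handed in; nothing more can be done
None
```

The block was pushed, without gripping or lifting, until a long side lay along the scanner's stop rail; images show it parallel to within about 1°, no visible gap, and about 16 mm off the rail's middle, and I handed it in at about 11 s (no verdict was returned).

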